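Close and lock the water filter's access cover

TASK

Close the access cover of the white water filter on the drainer, then press its sprung wing stud in and, holding it in, turn it a quarter turn clockwise until it locks. How deep the stud must go differs from unit to unit: press gently only until you feel it come up against the rubber buffer at the bottom and never force it, neither in nor round. Let go of everything at the end, with the stud left locked, and leave the other things on the counter where they are.

Things in the scene. Friction and masses are not known exactly. Their poses are not given: they have to be found in the camera images.
- filter_unit: White plastic water filter, a box 180 (its x) x 200 (its y) x 100 mm high, fixed to the counter. Origin: centre of its underside; z up, x away from the robot to its hinge side. The cover's hinge line is parallel to y at x = +90, z = +100 mm. Two hose stubs stand out of the far side, 40 mm up, to x = +123 mm. With the cover shut the stud's axis is upright at x = -35, y = 0 mm.
- cover (a joint): Hinge of the flat white cover (176 x 200 mm, 8 mm thick, top face 108 mm above the counter when shut). 0 = shut, a solid stop; grows as the near edge rises; starts 0.45 to 0.9 rad open. The hinge is stiff, so the cover stays where it is left; 2 to 4 N down on its near edge moves it.
- cover_edge (a point): On the cover's top face, mid-width, 15 mm in from the near edge, 165 mm from the hinge line, 40 mm nearer the robot than the stud. z is the face's outward normal, x points to the hinge. The face is also free 60 mm to either side of this point.
- stud_grip (a point): Grip point of the steel wing stud, on its axis, 49 mm above the cover's top face when out. The wing is a bar 38 mm long (the point's x), 12 mm thick (its y: grasp across this), 26 mm tall, from 33 to 59 mm above the cover, on a round stem 15 mm thick (a 22 mm collar just under the wing). z is the stud axis, out of the cover. Fully in, the wing is still 10 mm clear of the cover.
- stud_press (a joint): How far the stud is pressed in, m; 0 = out. Its damped spring resists with 2 N, plus 0.2 N per mm. It can be turned to lock only once its cross pin is below the slotted catch plate, at 8 to 19 mm of press, different on every unit; 1.2 mm deeper it meets a rubber buffer, 10 N more per mm, felt as a sharp rise. Locked and let go, it rises about 2 mm into a notch and stays 6 to 17 mm in.
- stud_turn (a joint): Turn of the stud, rad, positive clockwise from above. 0 = open: wing along the unit's x, towards the single bar mark; starts within 0.1 of that, and the pin passes the slot within 0.18. Locked: 1.35 to 1.65 (solid stop beyond), wing crosswise, towards the double bar marks. Turned when not in far enough, the pin jams against the slot's side or passes uselessly above the plate.
- catch_frame: Grey base of the catch in the unit, 50 x 50 mm, fixed on the box floor under the stud; origin at its underside on the stud's axis, 8 mm above the counter. It carries the slotted plate and rubber buffer, at a height that is hidden. The stud must not be forced against them with more than 14 N, in or round (the pin meets the slot's sides 16 mm off the axis).
- honey_jar: Bystander: honey jar with a dark lid, 65 mm diameter, 86 mm tall, loose, right of the unit. Origin at the centre of its underside.
- tin: Bystander: food tin, 58 mm diameter, 72 mm tall, loose, left of the unit. Origin at the centre of its underside.

How it is judged:
On the way, in this order (a step that is already met when the one before it is completed fails the run):
1. the cover is shut (value of joint cover below 0.03 rad), for 0.2 s.
2. with the cover shut, the stud is held pressed in and turning (value of joint cover below 0.03 rad and value of joint stud_press above 0.006 m and value of joint stud_turn above 0.5 rad), for 0.1 s.
At the end, for the whole second after the job is handed in: The cover is shut (within 0.02 rad) and the stud is locked and let go: turned by more than 1.3 rad and held at least 5 mm in by the catch, at rest (value of joint cover below 0.02 rad and value of joint stud_press above 0.005 m and value of joint stud_turn above 1.3 rad and velocity of joint stud_turn below 0.05 rad/s and velocity of joint stud_press below 0.01 m/s); the robot touches nothing.
It fails at once if the stud is forced against the catch, in or round, with more than 14 N (contact force between stud_turn and catch_frame above 14 N).
It fails at once if the honey jar is moved by more than 2 cm or tipped (distance of honey_jar from where it was at the start of the episode above 0.02 m or angle between honey_jar's own z axis and vertical above 0.3 rad).
It fails at once if the tin is moved by more than 2 cm or tipped (distance of tin from where it was at the start of the episode above 0.02 m or angle between tin's own z axis and vertical above 0.3 rad).
It also fails if it takes over 64 s, if anything falls off the work surface, if the arm or the gripper's body presses on something with over 40 N, if the wrist force passes 120 N, or if a joint passes its speed limit or range.

ROBOT

A 6-joint arm with a two-finger parallel gripper is mounted at the origin on a cart in front of the work surface, level with it; the furniture and walls round the work are solid. World frame = base frame: x ahead of the robot, y to its left, z up, the work surface at z = 0. Lengths are in m, angles in rad, forces in N, time in s.
With the tool pointing down it reaches from about 0.375 to 0.9 m from the base axis. Payload 3.1 kg.
Tool frame: the origin (TCP) lies at the very end of the fingers, on their centre line; the grasp point (between the pads) lies 19 mm behind it; y points along the fingers, x is the direction in which the jaws open and shut, and the axes are right-handed (so a half turn about y gives the same grasp; the last joint's range is limited). The gripper opens to 87 mm and grips with 3 to 60 N. Pads are 19 mm wide; open, the fingers measure 117 mm over their backs; the gripper's body (75 mm by 190 mm) begins 51 mm behind the grasp point.
Start: joints at [1.075, 0.527, 1.433, -0, 1.181, -0.178], TCP at [0.195, 0.594, 0.223] pointing down, gripper open.
Joint ranges: [-3.08, 3.08], [-0.75, 2.2], [0.22, 2.44], [-1.43, 4.57], [0, 2.65], [-2.85, 2.85]. Speed limits (rad/s): [2.79, 2.79, 3.14, 3.14, 3.14, 3.14].

INTERFACE

Orientations are given as a unit quaternion [x, y, z, w].
In Python, from rig import robot gives the robot as it stands.
- The arm moves only by the shell command python3 -m creep 'ROWS' [FORCE]. ROWS is JSON, a list of rows, each a list of 3 entries, a list of its own where there are three numbers: the shift along the tool's x, y, z in mm, then the turn about the tool's y in rad, then the opening, from 0 (shut) to 1 (fully open). A call has 1 to 8 rows; each row shifts and turns the commanded pose from where the row before left it, along the tool's axes as they then stand; what a row does not reach is not made up. A row lasts 1/10 s, in which the tool goes at most 50 mm and 8.59 degrees, less where a joint would pass 70% of its speed; a pose out of reach is approached as far as the arm can. A call with a gripper value outside its range is refused whole. The fingers move at their own pace and stop on an object; FORCE is the grip in N (left out, the last holds). Time passes only in rows, so rows that do not move let the fingers close. It gives the time, the measured TCP pose, the force and the opening at its end, in the units of the state.
- robot.get_obs(): the state, without advancing time (a new reading comes with each control period).
- robot.camera(name): name is "scene" or "top" or "wrist"; returns a dict with "pixels" (384x512x3 uint8, red, green, blue), "fx", "fy", "cx", "cy" (pixels), "position" and "rotation" of the camera in the world. Camera axes: x right, y up, looking along -z (the intrinsics and any distortion apply to the point x, -y, -z); pixel columns grow to the right and rows downward; lengths in m; the calibration is good to about 2 mm. A picture is of the moment at which its call begins. There is no depth.
- robot.hand_in(): hands the job in, once; it reports no verdict.
The state is a dict: "time": time; "q": joint angles; "joint_velocities": joint speeds; "joint_torque": joint torques, N m; "position": TCP position; "tool_rot": TCP orientation; "ft_force": force on the tool from outside, world axes, zero at the start; "moment": the same for the moment, N m; "grip_width": finger opening in m.
Only numpy, scipy, OpenCV 4.12 (cv2) and the standard library are available. Lean on these libraries where they do the work, as an engineer would, in place of code of your own. Each camera call takes 0.05 s, during which the arm holds its last target.

## Working session

There is one attempt and no reset: what is moved stays moved. The work goes in short steps, Python scripts to look and compute and a shell command to move; the robot and the scene stay as the last step left them, time stands still between calls to the robot, and variables do not carry over. Pictures are saved under pics/ and viewed, and the job is handed in when it is done.

```bash
ls; mkdir -p pics; python3 - <<'E'
from rig import robot
import cv2,numpy as np
print(robot.get_obs())
for n in ["scene","top","wrist"]:
    c=robot.camera(n)
    print(n,{k:(np.round(v,4).tolist() if k!='pixels' else 0) for k,v in c.items()})
    cv2.imwrite(f"pics/{n}0.png",cv2.cvtColor(c["pixels"],cv2.COLOR_RGB2BGR))
E
```

```text
pics
{'time': 0.0, 'q': array([ 1.07449153e+00,  5.28437662e-01,  1.43391334e+00, -1.18115817e-05,
        1.18142312e+00, -1.78539257e-01]), 'joint_velocities': array([ 0.00089936, -0.00027011, -0.00028148, -0.00099337,  0.00061984,
       -0.00069587]), 'joint_torque': array([-2.95127656e-04, -4.40045857e+01, -1.76592028e+01,  6.33445638e-02,
        5.82713750e-02, -1.56056835e-04]), 'position': array([0.19491501, 0.59304287, 0.22158566]), 'tool_rot': array([ 0.57314618,  0.41390231, -0.41528929, -0.57247108]), 'ft_force': array([-0.06622835,  0.19908185, -0.40516179]), 'moment': array([0.02865016, 0.00448356, 0.00457249]), 'grip_width': 0.08691946535155999}
scene {'pixels': 0, 'fx': 382.4088, 'fy': 382.4088, 'cx': 250.1546, 'cy': 190.7121, 'position': [0.0268, 0.3923, 0.6241], 'rotation': [-0.1999, 0.4102, 0.7887, -0.412]}
top {'pixels': 0, 'fx': 377.104, 'fy': 377.104, 'cx': 254.0562, 'cy': 199.338, 'position': [0.537, -0.0129, 0.9994], 'rotation': [0.024, -0.0194, -0.6979, 0.7155]}
wrist {'pixels': 0, 'fx': 320.01, 'fy': 320.01, 'cx': 251.8157, 'cy': 189.2664, 'position': [0.1279, 0.6151, 0.3826], 'rotation': [-0.1051, -0.0758, 0.5814, 0.8032]}
```

View pics/scene0.png

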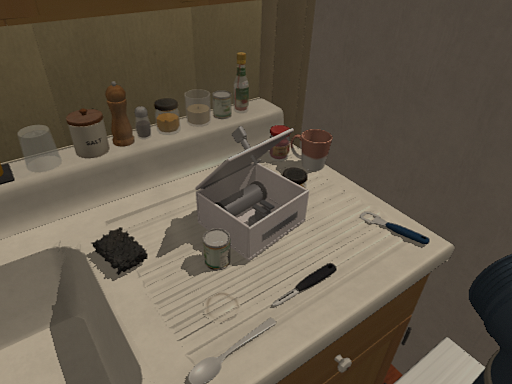

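View pics/top0.png

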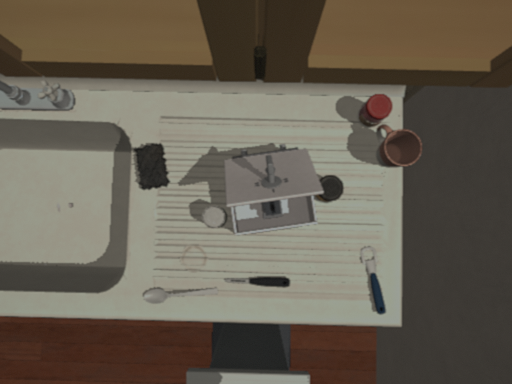

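View pics/wrist0.png

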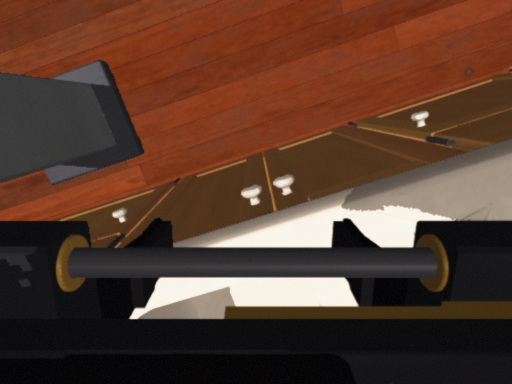

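```bash
python3 - <<'E'
import cv2
a=cv2.imread("pics/top0.png")[140:245,190:350]; cv2.imwrite("pics/top0z.png",cv2.resize(a,None,fx=5,fy=5,interpolation=cv2.INTER_CUBIC))
a=cv2.imread("pics/scene0.png")[115:275,180:330]; cv2.imwrite("pics/scene0z.png",cv2.resize(a,None,fx=3.75,fy=3.75,interpolation=cv2.INTER_CUBIC))
E
```

```text
(no output)
```

View pics/top0z.png

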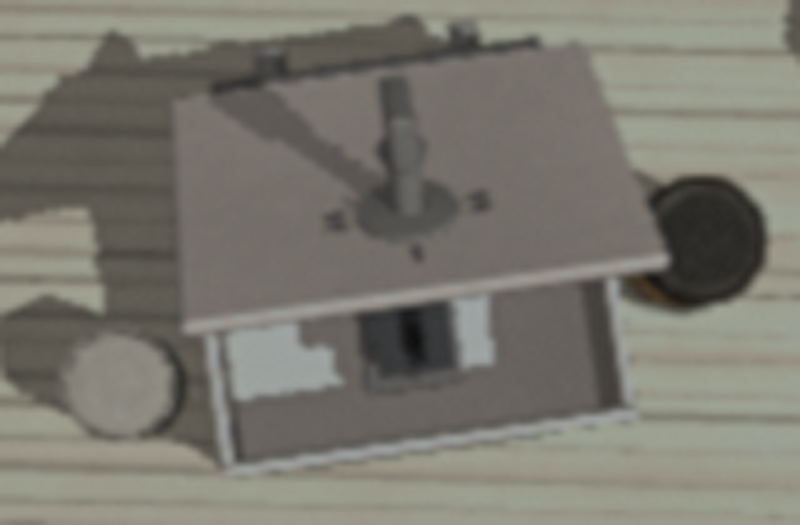

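View pics/scene0z.png

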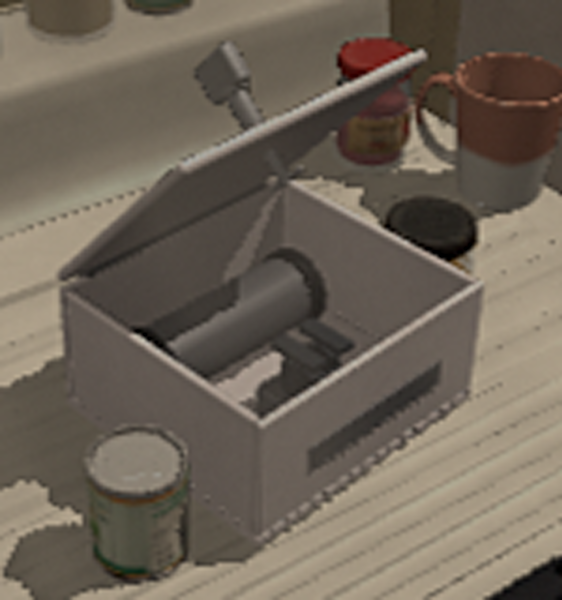

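```bash
cat > h.py <<'E'
import numpy as np,cv2
from scipy.optimize import least_squares
from scipy.spatial.transform import Rotation as R
def rotm(c):
    r=np.array(c["rotation"],float); return R.from_quat(r).as_matrix() if r.size==4 else r.reshape(3,3)
def proj(c,P):
    p=(np.atleast_2d(P)-c["position"])@rotm(c)
    return np.c_[c["cx"]+c["fx"]*p[:,0]/-p[:,2], c["cy"]-c["fy"]*p[:,1]/-p[:,2]]
def T(u,P): # unit->world
    x,y,a=u[:3]; P=np.atleast_2d(np.array(P,float))
    return np.c_[x+np.cos(a)*P[:,0]-np.sin(a)*P[:,1], y+np.sin(a)*P[:,0]+np.cos(a)*P[:,1],P[:,2]]
def cov(th,P): # unit coords as if shut -> opened th
    P=np.atleast_2d(np.array(P,float)); dx=P[:,0]-.09; dz=P[:,2]-.1
    return np.c_[.09+np.cos(th)*dx+np.sin(th)*dz, P[:,1], .1-np.sin(th)*dx+np.cos(th)*dz]
E
python3 - <<'E'
from h import *
from rig import robot
ct,cs=robot.camera("top"),robot.camera("scene")
for c in(ct,cs): print({k:v for k,v in c.items() if 'dist' in k.lower()}, rotm(c)[:,2])
zt=lambda a:(np.array(a)+.5)/5-.5+[190,140]
zs=lambda a:(np.array(a)+.5)/3.75-.5+[180,115]
t=[((-.09,.1,.1),0,(226,470)),((-.09,-.1,.1),0,(633,413)),((-.09,.1,.108),1,(185,320)),((-.09,-.1,.108),1,(664,250)),((-.09,.1,.1),1,(187,333)),((-.09,-.1,.1),1,(669,266)),((.086,.1,.108),1,(175,100)),((.086,-.1,.108),1,(583,42))]
s=[((-.09,.1,.1),0,(262,425)),((-.09,.1,0),0,(262,542)),((-.09,-.1,.1),0,(482,287)),((-.09,-.1,0),0,(470,395)),((-.09,.1,.108),1,(178,164)),((-.09,-.1,.108),1,(424,50))]
def res(u):
    o=[]
    for c,L,z in((ct,t,zt),(cs,s,zs)):
        for P,m,px in L:
            Q=cov(u[3],P) if m else P
            o.append(proj(c,T(u,Q))[0]-z(px))
    return np.array(o).ravel()
r=least_squares(res,[.55,-.03,0.1,.7],loss="soft_l1")
print(r.x,np.degrees(r.x[2])); print(res(r.x).reshape(-1,2).round(1).tolist())
u=r.x; np.save("u.npy",u)
print("edge open",T(u,cov(u[3],(-.075,0,.108))),"stud shut",T(u,(-.035,0,.157)),"stud tip open",T(u,cov(u[3],(-.035,0,.167))))
print(proj(ct,T(u,cov(u[3],[(-.035,0,.108),(-.035,0,.167)]))), zt((407,212)))
# bystanders: tin top z=.072 , jar top .086
for nm,px,h in(("tin",zt((120,385)),.072),("jar",zt((710,240)),.086)):
    d=rotm(ct)@np.array([(px[0]-ct["cx"])/ct["fx"],-(px[1]-ct["cy"])/ct["fy"],-1]); k=(h-ct["position"][2])/d[2]
    print(nm,ct["position"]+k*d)
E
```

```text
{} [-0.06130178 -0.00720088  0.9980933 ]
{} [-0.65327685  0.48237412  0.58356196]
[ 0.61304711 -0.04599506  0.16950928  0.84032994] 9.712166353408142
[[-0.1, 0.9], [1.8, 0.1], [-0.4, 0.6], [1.8, 0.4], [-0.2, 1.1], [0.8, 0.3], [-0.9, -1.4], [0.5, -1.8], [-0.4, -0.1], [-1.3, 2.7], [0.4, -1.9], [-0.8, 1.5], [-0.3, -0.5], [-0.4, -1.2]]
edge open [[ 0.59911774 -0.0483791   0.22824018]] stud shut [[ 0.57854875 -0.05189951  0.157     ]] stud tip open [[ 0.66874099 -0.03646296  0.23781146]]
[[271.74966294 181.40831709]
 [269.37849798 158.05366481]] [271. 182.]
tin [0.54896853 0.09217359 0.072     ]
jar [ 0.6262982  -0.19383161  0.086     ]
```

```bash
cat >> h.py <<'E'
def st(robot):
    o=robot.get_obs(); M=R.from_quat(o["tool_rot"]).as_matrix(); return o,M
def todo(robot,target,xdir=None):
    """shift along tool axes mm, turn about tool y"""
    o,M=st(robot); d=np.array(target)-o["position"]
    print("tool shift mm",(M.T@d*1000).round(2), "pos",o["position"].round(4),"F",o["ft_force"].round(2),"M",o["moment"].round(2),"w",round(o["grip_width"],4),"t",round(o["time"],2))
    if xdir is not None:
        v=M.T@np.array([*xdir,0]); print("turn",np.arctan2(-v[2],v[0]),"axis y",M[:,1].round(4),"q",o["q"].round(3))
E
python3 - <<'E'
from h import *
from rig import robot
u=np.load("u.npy"); a=u[2]
o,M=st(robot);print(M.round(3))
p=T(u,cov(u[3],(-.08,0,.108)))[0]; print(p)
for s in(1,-1): todo(robot,p+[0,0,.08],(-s*np.sin(a),s*np.cos(a)))
E
```

```text
[[ 0.312 -0.    -0.95 ]
 [ 0.95  -0.001  0.312]
 [-0.001 -1.     0.   ]]
[ 0.59582947 -0.04894189  0.2319645 ]
tool shift mm [-485.12  -89.51 -581.34] pos [0.1951 0.5934 0.2221] F [-0.25  0.55 -0.12] M [-0.03 -0.02  0.05] w 0.087 t 0.25
turn -0.48720896265056796 axis y [-5.e-04 -9.e-04 -1.e+00] q [ 1.075  0.528  1.433 -0.     1.181 -0.179]
tool shift mm [-485.12  -89.51 -581.34] pos [0.1951 0.5934 0.2221] F [-0.25  0.55 -0.12] M [-0.03 -0.02  0.05] w 0.087 t 0.25
turn 2.654383690939225 axis y [-5.e-04 -9.e-04 -1.e+00] q [ 1.075  0.528  1.433 -0.     1.181 -0.179]
```

```bash
python3 -m creep '[[[-30,-8,-36],0,0],[[-30,-8,-36],0,0],[[-30,-8,-36],0,0],[[-30,-8,-36],0,0],[[-30,-8,-36],0,0],[[-30,-8,-36],0,0],[[-30,-8,-36],0,0],[[-30,-8,-36],0,0]]' 20; python3 -m creep '[[[-30,-5,-36],0,0],[[-30,-5,-36],0,0],[[-30,-5,-36],0,0],[[-30,-5,-36],0,0],[[-30,-5,-36],0,0],[[-30,-5,-36],0,0],[[-20,0,-25],0,0],[[0,0,0],0,0]]' 20
python3 - <<'E'
from h import *
from rig import robot
u=np.load("u.npy"); a=u[2]
p=T(u,cov(u[3],(-.08,0,.108)))[0]; print(p)
for s in(1,): todo(robot,p+[0,0,.08],(-s*np.sin(a),s*np.cos(a)))
E
```

```text
time: 1.05
position: [0.3945, 0.274, 0.287]
tool_rot: [0.573, 0.415, -0.414, -0.573]
ft_force: [0.9, 0.9, -1.3]
grip_width: 0.031
time: 1.85
position: [0.5629, 0.0063, 0.3164]
tool_rot: [0.575, 0.413, -0.413, -0.573]
ft_force: [-0.3, 0.3, 0.3]
grip_width: 0.0002
[ 0.59582947 -0.04894189  0.2319645 ]
tool shift mm [-41.97   4.6  -48.79] pos [0.5629 0.0063 0.3164] F [-0.3   0.29  0.28] M [-0.02  0.02  0.03] w 0.0002 t 1.85
turn -0.4921898229401232 axis y [ 0.0022 -0.0017 -1.    ] q [-1.870e-01  3.450e-01  1.471e+00 -1.000e-03  1.323e+00 -1.434e+00]
```

```bash
python3 -m creep '[[[-21,0,-24],0,0],[[-21,0,-25],0,0],[[0,0,0],-0.123,0],[[0,0,0],-0.123,0],[[0,0,0],-0.123,0],[[0,0,0],-0.123,0],[[0,0,0],0,0]]' 20
python3 - <<'E'
from h import *
from rig import robot
u=np.load("u.npy"); a=u[2]
p=T(u,cov(u[3],(-.08,0,.108)))[0]; print(p)
todo(robot,p,(-np.sin(a),np.cos(a)))
for n in ["scene","top","wrist"]:
    c=robot.camera(n)
    cv2.imwrite(f"pics/{n}1.png",cv2.cvtColor(c["pixels"],cv2.COLOR_RGB2BGR))
E
```

```text
time: 2.55
position: [0.5931, -0.0439, 0.3163]
tool_rot: [-0.454, -0.542, 0.542, 0.455]
ft_force: [-0.0, -0.2, -0.4]
grip_width: 0.0003
[ 0.59582947 -0.04894189  0.2319645 ]
tool shift mm [-5.55 84.34 -1.9 ] pos [ 0.5931 -0.0439  0.3163] F [-0.01 -0.17 -0.37] M [0.02 0.02 0.02] w 0.0003 t 2.55
turn 0.005146939206434804 axis y [-1.e-03  6.e-04 -1.e+00] q [-0.262  0.395  1.391  0.     1.357 -2.007]
```

View pics/scene1.png

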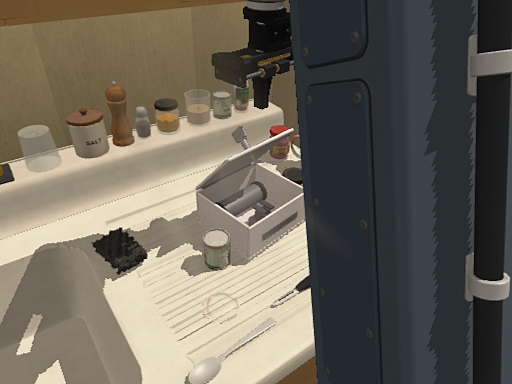

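View pics/wrist1.png

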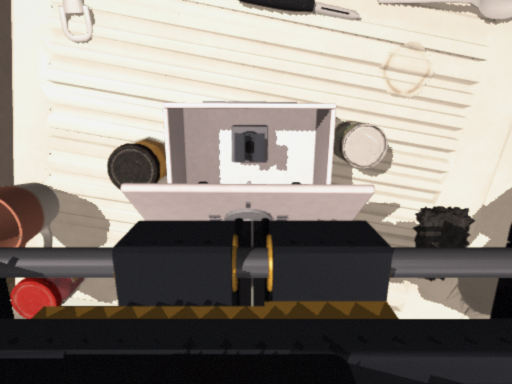

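```bash
python3 - <<'E'
import cv2
a=cv2.imread("pics/wrist1.png")[90:250,90:400]; cv2.imwrite("pics/w1z.png",cv2.resize(a,None,fx=2.5,fy=2.5,interpolation=cv2.INTER_CUBIC))
from h import *
from rig import robot
u=np.load("u.npy"); c=robot.camera("wrist"); print(c["position"],rotm(c).round(3))
print(proj(c,T(u,[(-.09,.1,.1),(-.09,-.1,.1)])).round(1),proj(c,T(u,cov(u[3],[(-.09,.1,.108),(-.09,-.1,.108),(-.09,.1,.1),(-.09,-.1,.1)]))).round(1), proj(c,robot.get_obs()["position"]))
E
```

```text
[ 0.5238008  -0.05655801  0.47743377] [[-0.172 -0.952 -0.254]
 [ 0.985 -0.165 -0.046]
 [ 0.002 -0.258  0.966]]
[[334.9 103.9]
 [159.3 103.4]] [[374.5 192.2]
 [115.2 191.6]
 [372.7 183.1]
 [117.2 182.4]] [[251.43576884 238.75521109]]
```

View pics/w1z.png

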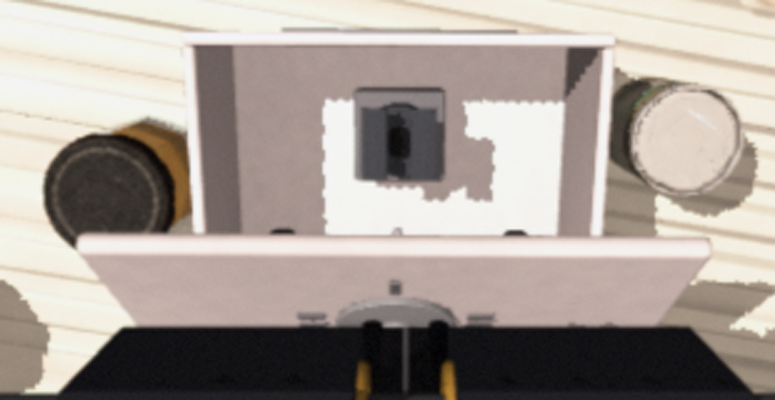

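```bash
cat > fit.py <<'E'
from h import *
from rig import robot
ct,cs,cw=robot.camera("top"),robot.camera("scene"),robot.camera("wrist")
zt=lambda a:(np.array(a)+.5)/5-.5+[190,140]
zs=lambda a:(np.array(a)+.5)/3.75-.5+[180,115]
zw=lambda a:(np.array(a)+.5)/2.5-.5+[90,90]
t=[((-.09,.1,.1),0,(226,470)),((-.09,-.1,.1),0,(633,413)),((-.09,.1,.108),1,(185,320)),((-.09,-.1,.108),1,(664,250)),((-.09,.1,.1),1,(187,333)),((-.09,-.1,.1),1,(669,266)),((.086,.1,.108),1,(175,100)),((.086,-.1,.108),1,(583,42))]
s=[((-.09,.1,.1),0,(262,425)),((-.09,-.1,.1),0,(482,287)),((-.09,.1,.108),1,(178,164)),((-.09,-.1,.108),1,(424,50))]
w=[((-.09,.1,.1),0,(614,38)),((-.09,-.1,.1),0,(185,36)),((-.09,.1,.108),1,(709,257)),((-.09,-.1,.108),1,(79,253)),((-.09,.1,.1),1,(711,240)),((-.09,-.1,.1),1,(77,236))]
G=(("t",ct,t,zt),("s",cs,s,zs),("w",cw,w,zw))
def res(u,G=G):
    o=[]
    for _,c,L,z in G:
        for P,m,px in L:
            P=np.array(P)*[1,u[4],1]
            Q=cov(u[3],P) if m else P
            o.append(proj(c,T(u,Q))[0]-z(px))
    return np.array(o).ravel()
u0=[.613,-.046,.17,.84,1]
for g in (G,G[:1],G[1:2],G[2:]):
    r=least_squares(res,u0,args=(g,),loss="soft_l1")
    print([x[0] for x in g],r.x.round(4),abs(r.fun).mean().round(2),"stud",T(r.x,(-.035,0,.157)).round(4))
    if g is G: np.save("u.npy",r.x);print(r.fun.reshape(-1,2).round(1).tolist())
E
python3 fit.py
```

```text
['t', 's', 'w'] [ 0.6134 -0.0446  0.1649  0.8412  0.9808] 0.75 stud [[ 0.5789 -0.0504  0.157 ]]
[[-0.0, 0.4], [0.3, 0.3], [-0.2, 0.0], [0.2, 0.5], [0.0, 0.5], [-0.8, 0.4], [-0.5, -1.9], [-0.7, -1.7], [-0.6, -0.4], [-0.6, -1.3], [-0.5, -0.9], [-1.4, -0.8], [-0.3, -0.1], [-0.8, -0.9], [0.9, 1.1], [-1.3, 0.7], [-1.6, -1.3], [1.5, -1.7]]
['t'] [ 0.6119 -0.0453  0.1639  0.8565  0.9806] 0.48 stud [[ 0.5774 -0.051   0.157 ]]
['s'] [ 0.6105 -0.0447  0.1538  0.8371  0.9747] 0.24 stud [[ 0.5759 -0.0501  0.157 ]]
['w'] [ 0.6138 -0.0441  0.1666  0.8395  0.9812] 0.91 stud [[ 0.5793 -0.0499  0.157 ]]
```

```bash
python3 - <<'E'
from h import *
from rig import robot
u=np.load("u.npy")
o,M=st(robot)
prev=o["position"]
for th in [.84,.7,.56,.42,.28,.14,.07,0]:
    p=T(u,cov(th,(.09-.170,.04,.108))+[[.0095,0,0]])[0]
    print(th,p.round(4),(M.T@(p-prev)*1000).round(1)); prev=p
E
```

```text
0.84 [ 0.5989 -0.0065  0.2319] [ 36.6  84.6 -11.8]
0.7 [ 0.5818 -0.0093  0.2156] [ 0.1 16.3 17.4]
0.56 [ 0.5671 -0.0118  0.1971] [ 0.1 18.6 14.9]
0.42 [ 0.5551 -0.0138  0.1766] [ 0.1 20.5 12.2]
0.28 [ 0.546  -0.0153  0.1547] [ 0.1 22.   9.2]
0.14 [ 0.54   -0.0163  0.1316] [ 0.1 23.   6.1]
0.07 [ 0.5382 -0.0166  0.1199] [ 0.  11.8  1.8]
0 [ 0.5373 -0.0167  0.108 ] [ 0.  11.9  1. ]
```

```bash
python3 -m creep '[[[19,25,-6],0,0],[[18,25,-6],0,0],[[0,20,0],0,0],[[0,7,0],0,0],[[0,7,0],0,0],[[0,3,3],0,0]]' 20; python3 -m creep '[[[0,5,5],0,0],[[0,5,5],0,0],[[0,6,6],0,0],[[0,6,5],0,0],[[0,6,5],0,0],[[0,6,5],0,0]]' 20
```

```text
time: 3.5
position: [0.5973, -0.007, 0.23]
tool_rot: [0.455, 0.542, -0.541, -0.454]
ft_force: [1.4, 1.4, 1.1]
grip_width: 0.0007
time: 4.1
position: [0.5652, -0.0124, 0.1951]
tool_rot: [-0.455, -0.542, 0.542, 0.454]
ft_force: [1.3, -0.3, -0.3]
grip_width: 0.0002
```

```bash
python3 - <<'E'
from h import *
from rig import robot
c=robot.camera("wrist"); cv2.imwrite("pics/wrist2.png",cv2.cvtColor(c["pixels"],cv2.COLOR_RGB2BGR))
u=np.load("u.npy");print(robot.get_obs()["ft_force"],robot.get_obs()["moment"])
for th in (.84,.7,.56): print(th,proj(c,T(u,cov(th,[(-.09,.098,.108),(-.09,-.098,.108)]))).round())
E
```

```text
[-0.4460661   0.13330354 -0.63026834] [ 0.03893152 -0.11531807  0.02157382]
0.84 [[389. 322.]
 [-75. 318.]]
0.7 [[378. 263.]
 [-48. 260.]]
0.56 [[367. 216.]
 [-20. 213.]]
```

View pics/wrist2.png

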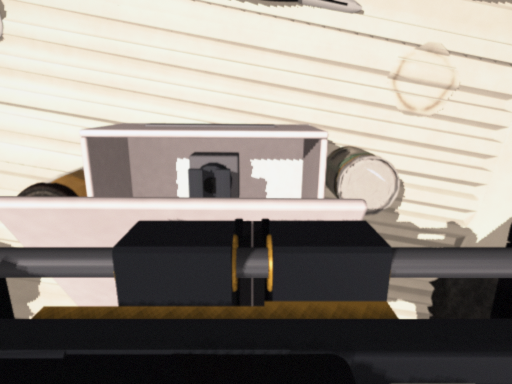

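```bash
python3 -m creep '[[[0,7,4],0,0],[[0,7,4],0,0],[[0,7,3],0,0],[[0,7,3],0,0],[[0,7,3],0,0],[[0,7,2],0,0],[[0,6,2],0,0],[[0,6,1],0,0]]' 20;  python3 -m creep '[[[0,6,1],0,0],[[0,6,1],0,0],[[0,5,1],0,0],[[0,4,0],0,0],[[0,4,0],0,0]]' 20
```

```text
time: 4.95
position: [0.5436, -0.0159, 0.1409]
tool_rot: [-0.454, -0.541, 0.542, 0.455]
ft_force: [-0.7, 0.2, 0.8]
grip_width: 0.0005
time: 5.45
position: [0.5409, -0.0165, 0.1162]
tool_rot: [-0.455, -0.542, 0.542, 0.455]
ft_force: [-0.1, -0.1, 1.0]
grip_width: 0.0006
```

```bash
python3 - <<'E'
from h import *
from rig import robot
todo(robot,[0.5373,-.0167,.108])
c=robot.camera("wrist"); cv2.imwrite("pics/wrist3.png",cv2.cvtColor(c["pixels"],cv2.COLOR_RGB2BGR))
E
```

```text
tool shift mm [0.43 8.21 3.6 ] pos [ 0.5409 -0.0165  0.1162] F [-0.15 -0.12  0.98] M [ 0.04  0.17 -0.02] w 0.0006 t 5.45
```

View pics/wrist3.png

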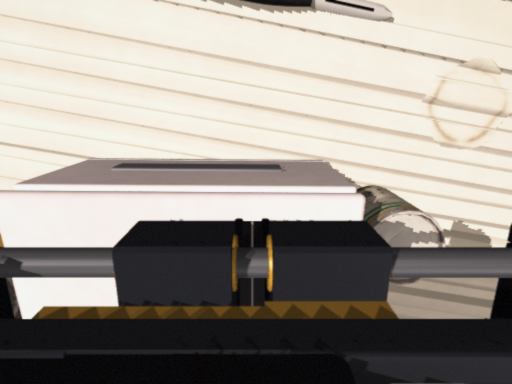

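Nearly shut: cover edge at row ~190, the tin undisturbed at (400,235). Continue in small steps until the stop is felt.

```bash
python3 -m creep '[[[0,3,0],0,0],[[0,3,0],0,0],[[0,2,0],0,0],[[0,0,0],0,0]]' 20;  python3 -m creep '[[[0,1,0],0,0],[[0,0,0],0,0]]' 20;python3 -m creep '[[[0,1,0],0,0],[[0,0,0],0,0]]' 20
```

```text
time: 5.9
position: [0.5412, -0.0165, 0.1085]
tool_rot: [0.455, 0.542, -0.542, -0.455]
ft_force: [1.1, 0.0, 0.4]
grip_width: 0.0004
time: 6.1
position: [0.5413, -0.0165, 0.1083]
tool_rot: [0.455, 0.542, -0.541, -0.454]
ft_force: [-2.3, -0.2, 5.8]
grip_width: 0.0006
time: 6.3
position: [0.5413, -0.0165, 0.1083]
tool_rot: [0.455, 0.542, -0.541, -0.454]
ft_force: [-3.3, -0.8, 12.2]
grip_width: 0.0006
```

```bash
python3 -m creep '[[[0,-10,0],0,0],[[0,-40,0],0,0],[[0,-40,0],0,0],[[0,-40,0],0,0],[[0,0,0],0,0]]' 20
python3 - <<'E'
from h import *
from rig import robot
u=np.load("u.npy")
todo(robot,T(u,(-.035,0,.142))[0],(-np.sin(u[2]),np.cos(u[2])))
for n in ["top","wrist"]:
    c=robot.camera(n); cv2.imwrite(f"pics/{n}4.png",cv2.cvtColor(c["pixels"],cv2.COLOR_RGB2BGR))
E
```

```text
time: 6.8
position: [0.5451, -0.0173, 0.2426]
tool_rot: [0.459, 0.544, -0.539, -0.45]
ft_force: [-0.1, -0.7, 0.0]
grip_width: 0.0004
tool shift mm [-37.93 101.09 -26.27] pos [ 0.5451 -0.0173  0.2426] F [-0.14 -0.69  0.03] M [0.09 0.   0.04] w 0.0004 t 6.8
turn 0.009639497896233858 axis y [ 0.0132 -0.0031 -0.9999] q [-0.237  0.391  1.62   0.     1.118 -1.982]
```

View pics/top4.png

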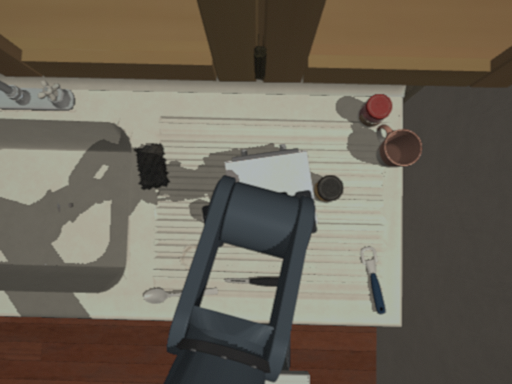

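View pics/wrist4.png

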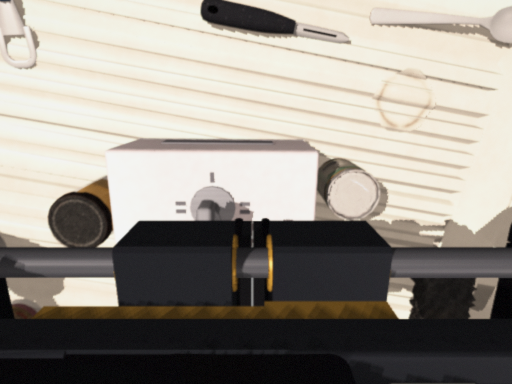

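```bash
python3 -m creep '[[[-19,0,-40],0.01,1],[[-19,-3,-40],0,1],[[0,0,0],0,1],[[0,0,0],0,1],[[0,0,0],0,1]]' 20
python3 - <<'E'
from h import *
from rig import robot
u=np.load("u.npy")
todo(robot,T(u,(-.035,0,.142))[0],(-np.sin(u[2]),np.cos(u[2])))
for n in ["wrist"]:
    c=robot.camera(n); cv2.imwrite(f"pics/{n}5.png",cv2.cvtColor(c["pixels"],cv2.COLOR_RGB2BGR))
print(proj(c,T(u,[(-.09,.098,.108),(-.09,-.098,.108),(-.035,0,.108),(-.016,0,.167),(-.054,0,.167)])))
E
```

```text
time: 7.4
position: [0.6243, -0.0399, 0.2376]
tool_rot: [-0.456, -0.539, 0.54, 0.459]
ft_force: [-0.1, 0.6, 0.2]
grip_width: 0.0325
tool shift mm [-3.1  95.85 46.12] pos [ 0.6243 -0.0399  0.2376] F [-0.09  0.59  0.23] M [-0.01  0.02 -0.03] w 0.0325 t 7.4
turn -0.000588204634154447 axis y [-0.0047  0.0012 -1.    ] q [-0.242  0.515  1.411  0.     1.221 -1.977]
[[362.37340866  67.09897929]
 [132.90962016  67.16078649]
 [248.00810763 132.31780979]
 [247.4571001  165.06410462]
 [247.23665756 111.84941541]]
```

View pics/wrist5.png

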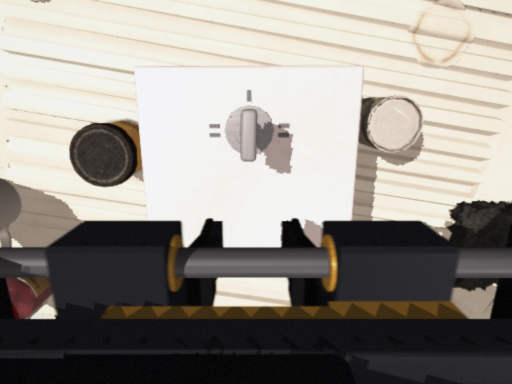

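```bash
python3 - <<'E'
import cv2
a=cv2.imread("pics/wrist5.png")[80:180,190:310]; cv2.imwrite("pics/w5z.png",cv2.resize(a,None,fx=6,fy=6,interpolation=cv2.INTER_CUBIC))
E
```

```text
(no output)
```

View pics/w5z.png

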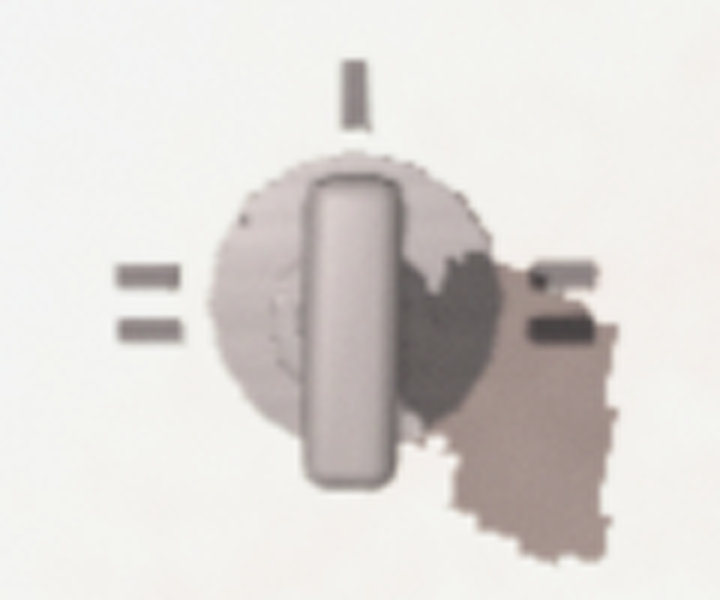

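```bash
python3 -m creep '[[[-2,0,24],0,1],[[0,0,24],0,1],[[0,0,0],0,1],[[0,0,0],0,1],[[0,0,0],0,1]]' 20
python3 - <<'E'
from h import *
from rig import robot
u=np.load("u.npy")
todo(robot,T(u,(-.037,.0007,.142))[0],(-np.sin(u[2]),np.cos(u[2])))
for n in ["wrist"]:
    c=robot.camera(n); cv2.imwrite(f"pics/{n}6.png",cv2.cvtColor(c["pixels"],cv2.COLOR_RGB2BGR))
E
```

```text
time: 7.95
position: [0.58, -0.0502, 0.2399]
tool_rot: [0.458, 0.54, -0.539, -0.457]
ft_force: [0.5, -0.1, 0.6]
grip_width: 0.0765
tool shift mm [ 0.74 97.93  3.25] pos [ 0.58   -0.0502  0.2399] F [ 0.5  -0.14  0.58] M [0.05 0.   0.01] w 0.0765 t 7.95
turn -0.00045263578374496336 axis y [ 1.6e-03 -3.0e-04 -1.0e+00] q [-0.278  0.449  1.524  0.     1.166 -2.014]
```

View pics/wrist6.png

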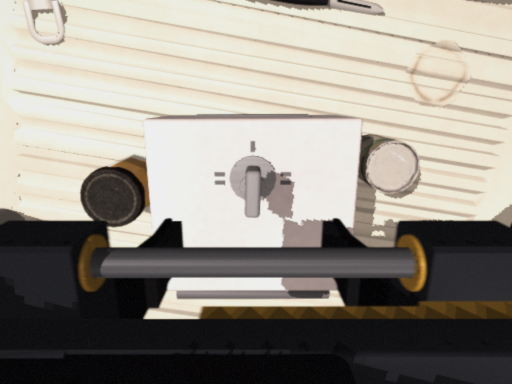

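```bash
python3 -m creep '[[[0.5,20,3],0,1],[[0,25,0],0,1],[[0,25,0],0,1],[[0,15,0],0,1],[[0,7,0],0,1],[[0,3,0],0,1],[[0,0,0],0,1]]' 20
python3 - <<'E'
from h import *
from rig import robot
u=np.load("u.npy")
todo(robot,T(u,(-.037,.0007,.142))[0],(-np.sin(u[2]),np.cos(u[2])))
for n in ["wrist","scene"]:
    c=robot.camera(n); cv2.imwrite(f"pics/{n}7.png",cv2.cvtColor(c["pixels"],cv2.COLOR_RGB2BGR))
E
```

```text
time: 8.7
position: [0.5767, -0.0503, 0.1446]
tool_rot: [0.457, 0.539, -0.539, -0.457]
ft_force: [-0.6, 0.2, -1.2]
grip_width: 0.0869
tool shift mm [ 0.28  2.64 -0.09] pos [ 0.5767 -0.0503  0.1446] F [-0.6   0.19 -1.19] M [ 0.07 -0.01  0.03] w 0.0869 t 8.7
turn -0.0004507097946334655 axis y [ 5.e-04 -1.e-04 -1.e+00] q [-0.28   0.566  1.624  0.     0.951 -2.015]
```

View pics/wrist7.png

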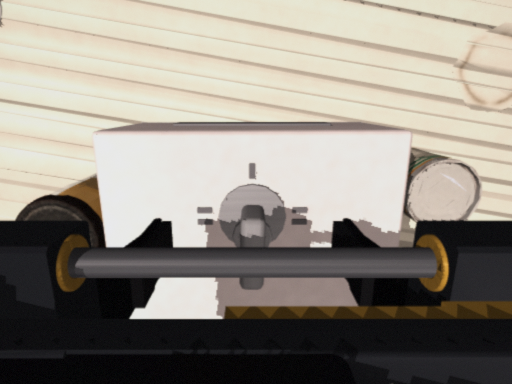

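View pics/scene7.png

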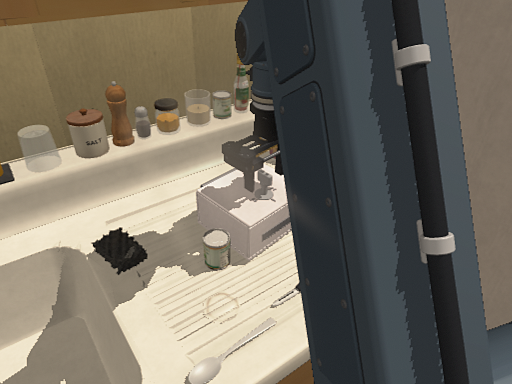

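```bash
python3 -m creep '[[[0,2,0],0,0],[[0,0,0],0,0],[[0,0,0],0,0],[[0,0,0],0,0],[[0,0,0],0,0],[[0,0,0],0,0]]' 12;python3 -m creep '[[[0,0,0],0,0],[[0,0,0],0,0],[[0,0,0],0,0]]' 30
python3 - <<'E'
from h import *
from rig import robot
u=np.load("u.npy")
for i in range(4):
    c=robot.camera("wrist");todo(robot,T(u,(-.037,.0007,.142))[0])
cv2.imwrite(f"pics/wrist8.png",cv2.cvtColor(c["pixels"],cv2.COLOR_RGB2BGR))
E
```

```text
time: 9.4
position: [0.5762, -0.0503, 0.1426]
tool_rot: [-0.457, -0.539, 0.539, 0.457]
ft_force: [0.2, 1.0, 0.3]
grip_width: 0.0471
time: 9.7
position: [0.5762, -0.0503, 0.1425]
tool_rot: [-0.457, -0.539, 0.539, 0.457]
ft_force: [-0.2, -0.7, 0.0]
grip_width: 0.023
tool shift mm [ 0.2   0.56 -0.62] pos [ 0.5762 -0.0503  0.1426] F [-0.57  0.91  3.95] M [0.04 0.01 0.  ] w 0.0189 t 9.75
tool shift mm [ 0.25  0.78 -0.45] pos [ 0.5764 -0.0503  0.1428] F [-0.94  1.3   2.91] M [0.07 0.02 0.01] w 0.0149 t 9.8
tool shift mm [ 0.23  0.88 -0.41] pos [ 0.5764 -0.0503  0.1429] F [-1.05  1.03  1.1 ] M [ 0.08  0.02 -0.01] w 0.0117 t 9.85
tool shift mm [ 0.2   0.87 -0.42] pos [ 0.5764 -0.0503  0.1429] F [0.21 0.28 2.09] M [ 0.11 -0.   -0.03] w 0.0119 t 9.9
```

View pics/wrist8.png

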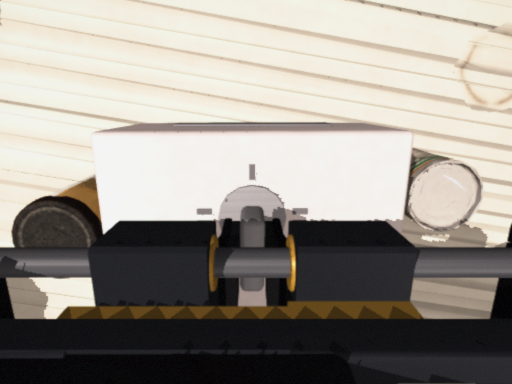

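```bash
cat > avg.py <<'E'
from h import *
from rig import robot
F=[];Mo=[];P=[]
for i in range(6):
    robot.camera("top"); o=robot.get_obs(); F.append(o["ft_force"]);Mo.append(o["moment"]);P.append(o["position"])
M=R.from_quat(o["tool_rot"]).as_matrix()
f=np.mean(F,0)
print("t",round(o["time"],2),"F world",f.round(2),"F tool",(M.T@f).round(2),"sd",np.std(F,0).round(2),"Mo",np.mean(Mo,0).round(3),"pos",np.mean(P,0).round(5),"w",round(o["grip_width"],4),"yaw",round(np.arctan2(M[1,0],M[0,0]),4),"axis",M[:,1].round(4))
E
python3 avg.py; python3 -m creep '[[[0,1.5,0],0,0],[[0,1.5,0],0,0],[[0,1.5,0],0,0],[[0,1.5,0],0,0],[[0,1,0],0,0],[[0,1,0],0,0]]' 30; python3 avg.py
```

```text
t 10.2 F world [-0.09  0.52  2.52] F tool [ 0.52 -2.52  0.  ] sd [0.43 0.39 0.3 ] Mo [0.124 0.02  0.01 ] pos [ 0.5764  -0.05028  0.1428 ] w 0.012 yaw 1.735 axis [ 5.e-04 -1.e-04 -1.e+00]
time: 10.8
position: [0.5764, -0.0503, 0.1346]
tool_rot: [0.457, 0.539, -0.539, -0.457]
ft_force: [0.4, 0.6, 4.5]
grip_width: 0.0115
t 11.1 F world [0.91 0.71 3.96] F tool [ 0.55 -3.96 -1.02] sd [0.29 0.31 0.22] Mo [ 0.184 -0.114 -0.   ] pos [ 0.57638 -0.0503   0.13452] w 0.0119 yaw 1.735 axis [ 4.e-04 -1.e-04 -1.e+00]
```

```bash
sed -i 's/range(6)/range(4)/' avg.py; python3 -m creep '[[[0,0.4,0],0,0],[[0,0.4,0],0,0],[[0,0,0],0,0]]' 30; python3 avg.py
```

```text
time: 11.4
position: [0.5764, -0.0503, 0.1338]
tool_rot: [0.457, 0.539, -0.539, -0.457]
ft_force: [1.5, 0.1, 4.5]
grip_width: 0.0118
t 11.6 F world [0.85 0.92 3.94] F tool [ 0.77 -3.94 -0.99] sd [0.28 0.39 0.46] Mo [ 0.202 -0.191  0.01 ] pos [ 0.57637 -0.0503   0.1338 ] w 0.0113 yaw 1.7349 axis [ 4.e-04 -1.e-04 -1.e+00]
```

```bash
python3 -m creep '[[[0,0.4,0],0,0],[[0,0.4,0],0,0],[[0,0,0],0,0]]' 30; python3 avg.py
```

```text
time: 11.9
position: [0.5764, -0.0503, 0.133]
tool_rot: [0.457, 0.539, -0.539, -0.457]
ft_force: [0.8, 0.7, 4.0]
grip_width: 0.0118
t 12.1 F world [1.19 0.71 3.99] F tool [ 0.5  -3.99 -1.29] sd [0.88 0.44 0.58] Mo [ 0.195 -0.248  0.018] pos [ 0.57635 -0.05032  0.13299] w 0.0117 yaw 1.735 axis [ 4.e-04 -1.e-04 -1.e+00]
```

```bash
python3 -m creep '[[[0,0.4,0],0,0],[[0,0.4,0],0,0],[[0,0,0],0,0]]' 30; python3 avg.py
```

```text
time: 12.4
position: [0.5764, -0.0503, 0.1322]
tool_rot: [0.457, 0.539, -0.539, -0.457]
ft_force: [1.5, 0.4, 4.3]
grip_width: 0.0119
t 12.6 F world [1.37 0.51 4.2 ] F tool [ 0.28 -4.2  -1.43] sd [0.49 0.16 0.59] Mo [ 0.231 -0.302  0.01 ] pos [ 0.57634 -0.05031  0.13218] w 0.0118 yaw 1.735 axis [ 3.e-04 -0.e+00 -1.e+00]
```

```bash
python3 -m creep '[[[0,0.4,0],0,0],[[0,0.4,0],0,0],[[0,0,0],0,0]]' 30; python3 avg.py
```

```text
time: 12.9
position: [0.5763, -0.0503, 0.1314]
tool_rot: [0.457, 0.539, -0.539, -0.457]
ft_force: [1.9, 1.5, 4.6]
grip_width: 0.012
t 13.1 F world [1.45 1.   4.5 ] F tool [ 0.74 -4.5  -1.6 ] sd [1.09 0.52 0.24] Mo [ 0.223 -0.373 -0.02 ] pos [ 0.57633 -0.05032  0.13137] w 0.0115 yaw 1.735 axis [ 3.e-04 -1.e-04 -1.e+00]
```

```bash
python3 -m creep '[[[0,0.4,0],0,0],[[0,0.4,0],0,0],[[0,0,0],0,0]]' 30; python3 avg.py
```

```text
time: 13.4
position: [0.5763, -0.0503, 0.1308]
tool_rot: [0.457, 0.539, -0.539, -0.457]
ft_force: [1.0, 1.3, 5.9]
grip_width: 0.0112
t 13.6 F world [1.62 0.73 6.16] F tool [ 0.45 -6.16 -1.72] sd [0.58 0.38 0.3 ] Mo [ 0.224 -0.276  0.006] pos [ 0.57633 -0.0503   0.13085] w 0.0118 yaw 1.735 axis [ 4.e-04 -1.e-04 -1.e+00]
```

```bash
python3 -m creep '[[[0,0.3,0],0,0],[[0,0,0],0,0]]' 30; python3 avg.py
```

```text
time: 13.8
position: [0.5764, -0.0503, 0.1307]
tool_rot: [0.457, 0.539, -0.539, -0.457]
ft_force: [1.4, 1.4, 7.5]
grip_width: 0.0117
t 14.0 F world [1.21 1.27 6.66] F tool [ 1.05 -6.66 -1.4 ] sd [0.36 0.37 0.38] Mo [ 0.27  -0.254 -0.018] pos [ 0.57634 -0.05032  0.1307 ] w 0.0121 yaw 1.735 axis [ 4.e-04 -1.e-04 -1.e+00]
```

```bash
python3 -m creep '[[[0,0,0],0.05,0],[[0,0,0],0.05,0],[[0,0,0],0.05,0],[[0,0,0],0,0]]' 30; python3 avg.py
```

```text
time: 14.4
position: [0.5763, -0.0502, 0.1307]
tool_rot: [0.497, 0.503, -0.503, -0.497]
ft_force: [0.7, 2.3, 6.5]
grip_width: 0.012
t 14.6 F world [1.   1.35 7.18] F tool [ 1.34 -7.18 -1.03] sd [0.6  0.33 0.37] Mo [ 0.286 -0.271 -0.001] pos [ 0.57634 -0.05021  0.13071] w 0.0116 yaw 1.585 axis [ 5.e-04  0.e+00 -1.e+00]
```

```bash
python3 -m creep '[[[0,0,0],0.05,0],[[0,0,0],0.05,0],[[0,0,0],0,0]]' 30; python3 avg.py
```

```text
time: 14.9
position: [0.5763, -0.0502, 0.1307]
tool_rot: [0.521, 0.478, -0.478, -0.521]
ft_force: [1.0, 1.8, 7.0]
grip_width: 0.0114
t 15.1 F world [1.23 1.83 7.62] F tool [ 1.93 -7.62 -1.08] sd [0.43 0.54 0.48] Mo [ 0.336 -0.273 -0.021] pos [ 0.57634 -0.05015  0.13069] w 0.0118 yaw 1.4849 axis [ 5.e-04  2.e-04 -1.e+00]
```

```bash
python3 -m creep '[[[0.2,-0.3,0],0.08,0],[[0,0,0],0.1,0],[[0,0,0],0.1,0],[[0,0,0],0.1,0],[[0,0,0],0,0]]' 30; python3 avg.py
```

```text
time: 15.6
position: [0.5764, -0.0499, 0.1309]
tool_rot: [0.602, 0.371, -0.37, -0.602]
ft_force: [1.5, 1.3, 6.0]
grip_width: 0.0121
t 15.8 F world [1.71 1.15 6.04] F tool [ 1.8  -6.04 -1.01] sd [0.21 0.37 0.19] Mo [ 0.296 -0.37  -0.008] pos [ 0.57641 -0.0499   0.13085] w 0.012 yaw 1.1048 axis [ 5.e-04  3.e-04 -1.e+00]
```

```bash
python3 -m creep '[[[0.2,0,0],0.1,0],[[0,0,0],0.1,0],[[0,0,0],0.1,0],[[0,0,0],0.1,0],[[0,0,0],0.1,0],[[0,0,0],0.1,0],[[0,0,0],0,0]]' 30; python3 avg.py
```

```text
time: 16.5
position: [0.5767, -0.0496, 0.1309]
tool_rot: [-0.685, -0.176, 0.176, 0.685]
ft_force: [1.5, 1.6, 5.4]
grip_width: 0.0116
t 16.7 F world [2.38 2.07 5.62] F tool [ 3.09 -5.61  0.66] sd [0.28 0.41 0.3 ] Mo [ 0.324 -0.447 -0.019] pos [ 0.57674 -0.04961  0.1309 ] w 0.0116 yaw 0.5048 axis [ 1.2e-03  4.0e-04 -1.0e+00]
```

```bash
python3 -m creep '[[[0.4,0,0],0.09,0],[[0,0,0],0.09,0],[[0,0,0],0.09,0],[[0,0,0],0,0]]' 30; python3 avg.py
python3 - <<'E'
from h import *
from rig import robot
c=robot.camera("wrist"); cv2.imwrite(f"pics/wrist9.png",cv2.cvtColor(c["pixels"],cv2.COLOR_RGB2BGR))
E
```

```text
time: 17.1
position: [0.577, -0.0495, 0.1309]
tool_rot: [-0.702, -0.083, 0.082, 0.702]
ft_force: [1.8, 1.5, 5.6]
grip_width: 0.0118
t 17.3 F world [1.53 2.05 6.27] F tool [ 1.97 -6.27  1.64] sd [0.34 0.3  0.54] Mo [ 0.27  -0.363  0.018] pos [ 0.57694 -0.04952  0.13087] w 0.0114 yaw 0.2349 axis [ 8.e-04  2.e-04 -1.e+00]
```

View pics/wrist9.png

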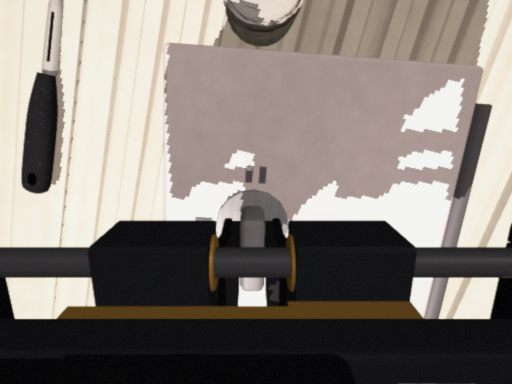

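```bash
python3 -m creep '[[[0,-0.5,0],0,0],[[0,-0.5,0],0,0],[[0,-0.5,0],0,0],[[0,-0.5,0],0,0],[[0,-0.4,0],0,0],[[0,0,0],0,0]]' 30; python3 avg.py
```

```text
time: 17.95
position: [0.5769, -0.0496, 0.1331]
tool_rot: [-0.702, -0.083, 0.083, 0.702]
ft_force: [3.3, 2.4, 3.1]
grip_width: 0.0117
t 18.15 F world [3.29 2.9  3.93] F tool [ 3.88 -3.92  2.05] sd [0.33 0.22 0.2 ] Mo [ 0.477 -0.684  0.008] pos [ 0.57689 -0.04959  0.13306] w 0.012 yaw 0.2349 axis [ 6.e-04  2.e-04 -1.e+00]
```

```bash
python3 -m creep '[[[0.2,-0.3,0.1],0,0],[[0.2,-0.3,0.1],0,0],[[0,-0.3,0],0,0],[[0,0,0],0,0]]' 30; python3 avg.py
```

```text
time: 18.55
position: [0.577, -0.0495, 0.1339]
tool_rot: [0.702, 0.083, -0.083, -0.702]
ft_force: [2.5, 1.6, 3.0]
grip_width: 0.0118
t 18.75 F world [2.71 2.15 3.77] F tool [ 3.13 -3.77  1.46] sd [0.31 0.28 0.29] Mo [ 0.273 -0.599 -0.   ] pos [ 0.57693 -0.04953  0.13388] w 0.0118 yaw 0.235 axis [-1.e-04 -1.e-04 -1.e+00]
```

```bash
python3 -m creep '[[[0.1,-0.3,0],0,0],[[0.1,-0.3,0],0,0],[[0,0,0],0,0]]' 30; python3 avg.py
```

```text
time: 19.05
position: [0.5769, -0.0495, 0.1344]
tool_rot: [0.702, 0.083, -0.083, -0.702]
ft_force: [2.4, 1.0, 3.0]
grip_width: 0.012
t 19.25 F world [1.95 1.52 3.52] F tool [ 2.25 -3.53  1.02] sd [0.25 0.41 0.37] Mo [ 0.101 -0.488 -0.016] pos [ 0.57696 -0.04949  0.13439] w 0.0117 yaw 0.2351 axis [-5.e-04 -2.e-04 -1.e+00]
```

```bash
python3 -m creep '[[[0.1,-0.3,0],0,0],[[0.1,-0.2,0],0,0],[[0,0,0],0,0]]' 30; python3 avg.py
```

```text
time: 19.55
position: [0.577, -0.0494, 0.1347]
tool_rot: [0.702, 0.083, -0.083, -0.702]
ft_force: [1.6, 1.2, 1.0]
grip_width: 0.0118
t 19.75 F world [ 1.77 -0.08  1.32] F tool [ 1.7  -1.32 -0.49] sd [0.57 0.4  0.79] Mo [-0.108 -0.39   0.026] pos [ 0.577   -0.04945  0.13468] w 0.012 yaw 0.2351 axis [-1.e-03 -1.e-04 -1.e+00]
```

```bash
python3 -m creep '[[[0,0,0],0,0.4],[[0,0,0],0,0.6],[[0,0,0],0,1],[[0,0,0],0,1],[[0,0,0],0,1],[[0,0,0],0,1],[[0,0,0],0,1],[[0,0,0],0,1]]' 30; python3 avg.py; python3 -m creep '[[[0,-5,0],0,1],[[0,-30,0],0,1],[[0,-40,0],0,1],[[0,-25,0],0,1],[[0,0,40],0,1],[[0,0,0],0,1]]'
python3 - <<'E'
from h import *
from rig import robot
for n in("wrist","top","scene"):
    c=robot.camera(n); cv2.imwrite(f"pics/{n}10.png",cv2.cvtColor(c["pixels"],cv2.COLOR_RGB2BGR))
E
```

```text
time: 20.55
position: [0.5774, -0.0493, 0.1349]
tool_rot: [-0.702, -0.083, 0.083, 0.702]
ft_force: [0.4, -0.1, -0.4]
grip_width: 0.0679
t 20.75 F world [-0.45  0.21 -0.22] F tool [-0.39  0.22  0.3 ] sd [0.19 0.22 0.54] Mo [-0.065  0.017  0.013] pos [ 0.5774  -0.04934  0.13495] w 0.0825 yaw 0.235 axis [ 0. -0. -1.]
time: 21.35
position: [0.5668, -0.0072, 0.2364]
tool_rot: [-0.701, -0.084, 0.084, 0.703]
ft_force: [-0.1, -0.0, -1.5]
grip_width: 0.087
```

View pics/wrist10.png

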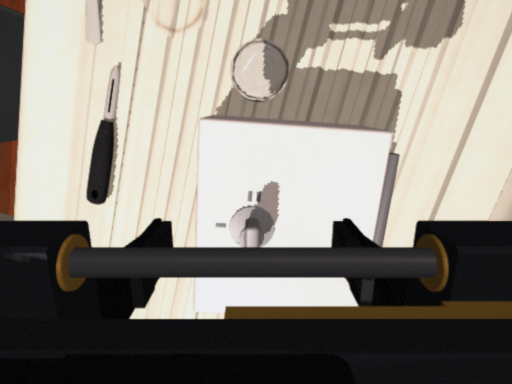

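View pics/scene10.png

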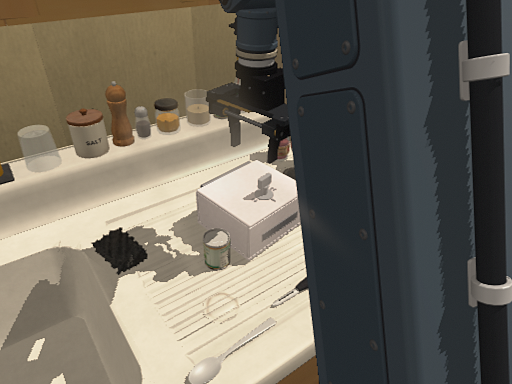

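```bash
python3 -m creep '[[[0,0,-45],0,1],[[0,0,-45],0,1],[[0,0,0],0,1],[[0,0,0],0,1]]'
python3 - <<'E'
from h import *
from rig import robot
c=robot.camera("wrist"); cv2.imwrite("pics/wrist11.png",cv2.cvtColor(c["pixels"],cv2.COLOR_RGB2BGR))
cv2.imwrite("pics/w11z.png",cv2.resize(cv2.cvtColor(c["pixels"],cv2.COLOR_RGB2BGR)[80:220,180:340],None,fx=4,fy=4,interpolation=cv2.INTER_CUBIC))
u=np.load("u.npy");
for dep in (0,.0085):
  for a in (1.3,1.5):
    w=np.array([np.cos(a),-np.sin(a)])*.019; ctr=np.array([-.037,.0007])
    print(dep,a,proj(c,T(u,[(*(ctr+w),.167-dep),(*(ctr-w),.167-dep),(-.037,.0007,.108)])).round(1).tolist())
print(robot.get_obs()["time"])
E
```

```text
time: 21.9
position: [0.5889, -0.0996, 0.2342]
tool_rot: [-0.702, -0.081, 0.082, 0.703]
ft_force: [-1.3, 0.1, -1.1]
grip_width: 0.0872
0 1.3 [[257.2, 158.7], [246.3, 105.2], [251.9, 126.9]]
0 1.5 [[252.0, 159.2], [251.8, 104.6], [251.9, 126.9]]
0.0085 1.3 [[257.1, 156.8], [246.5, 105.2], [251.9, 126.9]]
0.0085 1.5 [[252.0, 157.3], [251.8, 104.6], [251.9, 126.9]]
21.95
```

View pics/w11z.png

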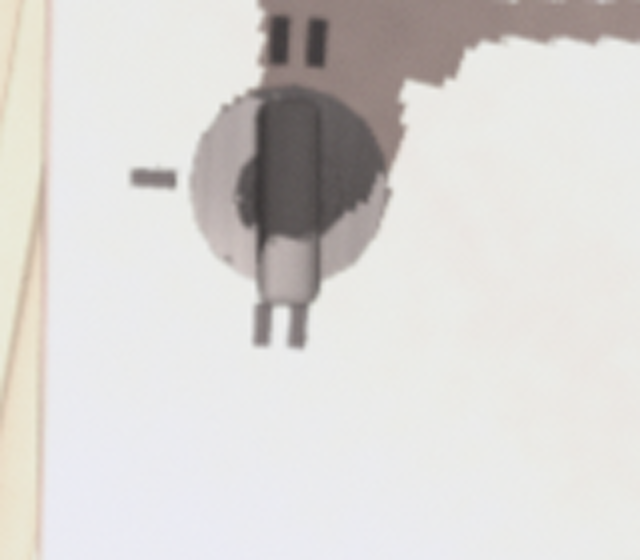

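```bash
python3 - <<'E'
from h import *
from rig import robot
c=robot.camera("scene"); u=np.load("u.npy")
for dep in (0,.0085): print(dep,proj(c,T(u,[(-.037,.0007,.167-dep),(-.037,.0197,.167-dep),(-.037,.0007,.108)])).round(1).tolist())
a=cv2.cvtColor(c["pixels"],cv2.COLOR_RGB2BGR)[150:230,220:320]; cv2.imwrite("pics/s12z.png",cv2.resize(a,None,fx=7,fy=7,interpolation=cv2.INTER_CUBIC))
t=robot.camera("top"); cv2.imwrite("pics/top12.png",cv2.cvtColor(t["pixels"],cv2.COLOR_RGB2BGR))
E
```

```text
0 [[264.0, 172.7], [257.9, 176.0], [262.8, 194.4]]
0.0085 [[263.8, 176.0], [257.8, 179.2], [262.8, 194.4]]
```

View pics/s12z.png

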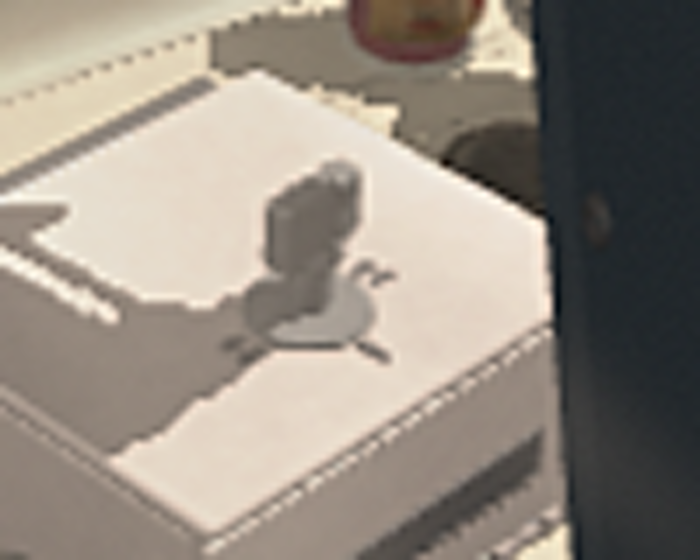

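View pics/top12.png

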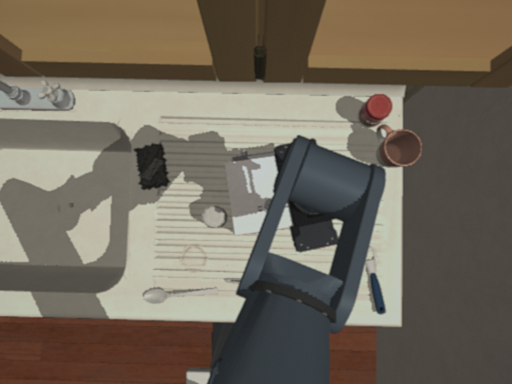

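```bash
python3 -c "
from rig import robot
print(robot.hand_in())"
```

```text
the job is handed in; nothing more can be done
None
```

I shut the cover, locked the stud and let go, then handed the job in at about 22 s of the 64 s allowed. No verdict was reported.

- **Cover:** I pushed it down until it met its stop at z = 0.108 m. I pressed to about 12 N against the stop, more than the 2 to 4 N needed to move it. The last pictures show it flat shut.
- **Stud:** I gripped the wing and pressed it in steps. The force rose sharply at about 12 mm (from 4.5 to 6.2, then 6.7 N), which I took as the rubber buffer. I then turned it about 1.5 rad clockwise. The highest averaged press force was about 7.6 N, and I felt no turning resistance. I eased it up about 4 mm until the catch took the load (force dropped from 3.5 to 1.3 N), then released.
- **Last checks:** The wing is crosswise at about 1.5 rad and about 8.5 mm in. The gripper is open, well clear of the unit and touching nothing. The tin is where it was at the start. The jar looked unmoved, but in the last pictures the arm partly hid it, so I did not measure it again.
- **One mismatch:** In the pictures the unit measured about 2% narrower than the stated 200 mm. I allowed for that in locating the stud, and a close-up from the wrist camera moved the stud position about 2 mm more before I gripped it.

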